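Put a tripped micromotor back into service

TASK

The jeweller's micromotor control box has tripped: with a fingertip, and lightly each time, first press its popped-out white reset button in until it stays in, then push the black direction rocker over to forward (the green-marked end goes down), and last of all push the red power rocker on (the white-marked end goes down). Only touch the box: do not lift or shove it, and leave the grey hand/foot rocker and the speed dial as they are set. Leave the handpiece in its cradle, the tin, the jar and the bur block undisturbed.

Things in the scene. Friction and masses are not known exactly. Their poses are not given: they have to be found in the camera images.
- motor_unit: loose control box of a bench micromotor, about 1.8 kg on rubber feet: grey base, white sloping shell, 186 mm deep (its x), 230 mm wide (its y), 55 mm high in front, 95 mm at the back. Origin: centre of its underside, on the bench; x points from the user's side (low edge) to the back, y to the left, z up
- control_panel: blue sloping panel on top of the box, 160 (x) by 208 mm (y). Origin: centre of its surface, 75 mm above the bench; x up the slope away from the user (12 degrees off level), y left, z straight out. In this frame (mm): reset button (45, 70); rocker pivots: power (-42, 70), direction (-42, 0), hand/foot (-42, -70); speed dial axis (42, -20), dial 40 across, 20 high
- reset_top (a point): centre of the outer face of the white round reset button of the overload breaker, 14 mm in diameter, in a steel nut 23 mm across and 4 mm high. Tripped, it stands 11 mm out of the panel; pushed along the panel's -z (about 3 N all the way) it goes in 6 mm to a stop and stays where it is left
- reset_button (a joint): travel of the reset button (m): 0 tripped, standing out; 0.006 fully in
- direction_rocker_end (a point): on the face of the green-marked (forward) half of the black direction rocker, 10 mm from its pivot away from the user (panel +x). A rocker is a shallow V, 30 mm long (panel x), 20 wide (panel y), hinged about a line along panel y. The half that is down lies parallel to the panel, 4 mm above it; the tip of the raised half stands 10 mm above the panel. Frame 38 x 27 x 2 mm
- direction_rocker (a joint): angle of the direction rocker (rad): -0.2 reverse (start, green end up), +0.2 forward (green end fully down). A rocker has no spring: pressed at the raised half (about 3 N at the point, the same all the way) it turns and stays where it is left; press until the raised half lies parallel to the panel, where it meets a stop
- power_rocker_end (a point): on the face of the white-marked (on) half of the red power rocker, 10 mm from its pivot away from the user (panel +x); built like the direction rocker
- power_rocker (a joint): angle of the power rocker (rad): -0.2 off (start, white-marked end up), +0.2 on (white-marked end down)
- handfoot_rocker (a joint): angle of the grey hand/foot rocker with a yellow mark (rad): stands at -0.2 and is to stay there
- dial_mark (a point): outer end of the white pointer line on the flat top of the round black speed dial, 20 mm above the panel, 15 mm from the dial's axis; the dial stands at any angle and is to stay there
- cradle: fixed black rubber cradle, 120 x 50 x 42 mm, with two forks that hold the handpiece; origin under its centre
- handpiece: loose black motor handpiece, 25 mm thick and 175 mm long with its brass bur, lying along its x in the cradle; origin on its axis, 42.5 mm above the bench
- compound_tin: loose round white tin of polishing compound with a red disc on the lid, 71 mm across, 24 mm high; origin under its centre
- stone_jar: loose amber glass jar with a black cap, 48 mm across, 55 mm high; origin under its centre
- bur_block: loose light-wood block with upright burs, 70 x 50 mm, 26 mm high (50 mm with the burs); origin under its centre
Mind the look-alikes: they are no part of the job. Of the things that look like the cradle, take the one that is farthest to the robot's left at the start.

How it is judged:
By the outcome, as a careful person would: the job done as asked, in the order asked, and still so for the second after the job is handed in, with the robot touching nothing.
It also fails if it takes over 51 s, if anything falls off the work surface, if the arm or the gripper's body presses on something with over 40 N, if the wrist force passes 120 N, or if a joint passes its speed limit or range.

ROBOT

A 6-joint arm with a two-finger parallel gripper is mounted at the origin on the work surface. World frame = base frame: x ahead of the robot, y to its left, z up, the work surface at z = 0. Lengths are in mm, angles in rad, forces in N, time in s.
With the tool pointing down it reaches from about 250 to 775 mm from the base axis. Payload 4 kg.
Tool frame: the origin (TCP) lies on the front face of the gripper's body, between the roots of the fingers; the fingertips stand 73 mm ahead of it and the grasp point (between the pads) lies 54 mm ahead of it; z points along the fingers, x is the direction in which the jaws open and shut, and the axes are right-handed (so a half turn about z gives the same grasp; the last joint's range is limited). The gripper opens to 85 mm and grips with 20 to 120 N. Pads are 22 mm wide; open, the fingers measure 114 mm over their backs; the gripper's body (76 mm by 85 mm) begins 54 mm behind the grasp point. The pads swing forward as they close: fully open they stand 13 mm farther back than shut.
Start: joints at [-0.103, 0.087, 1.371, -0, 1.684, -0.103], TCP at [550.009, -0.006, 303.941] pointing down, gripper open.
Joint ranges: [-3.1, 3.1], [-0.76, 2.03], [0.27, 2.55], [-1.08, 4.22], [0.17, 2.65], [-2.57, 2.57]. Speed limits (rad/s): [2.79, 2.79, 3.14, 3.14, 3.14, 3.14].

INTERFACE

Orientations are given as a unit quaternion [x, y, z, w].
In Python, from plant import get_obs, snapshot, hand_in gives the robot as it stands.
- The arm moves only by the shell command python3 -m jog 'ROWS'. ROWS is a JSON object of lists of equal length, an entry for each row: "gripper": the closure in counts, from 0 (fully open) to 255 (shut); "linear": the shift along the tool's x, y, z in cm, a list of three; "turn": the turn about the tool's z in rad. A call has 1 to 8 rows; each row is the pose to reach, as a shift and turn from the pose commanded when the call began, along the tool's axes at that moment; what a row does not reach only later rows make up. A row lasts 1/10 s, in which the tool goes at most 50 mm and 8.59 degrees, less where a joint would pass 70% of its speed; a pose out of reach is approached as far as the arm can. A call with a gripper value outside its range is refused whole. The fingers move at their own pace and stop on an object; the grip force is fixed at half the most. Time passes only in rows, so rows that repeat a pose let the fingers close. It gives the time, the measured TCP pose, the force and the opening at its end, in the units of the state.
- get_obs(): the state, without advancing time (a new reading comes with each control period).
- snapshot(name): name is "scene" or "side" or "wrist"; returns a dict with "frame" (480x640x3 uint8, red, green, blue), "range_z" (480x640 float32, mm along the optical axis (not along the pixel's ray), 0 where there is no reading), "vfov" (degrees; the focal length in pixels is half the picture's height over the tangent of half this angle, whatever the lens; pixels are square), "cx", "cy" (the principal point, pixels), "rvec" (rotation vector, rad) and "tvec" (3), from world to camera coordinates, as OpenCV has them. Camera axes: x right, y down, z forward; pixel columns grow to the right and rows downward; lengths in mm; the calibration is good to about 2 mm. A picture is of the moment at which its call begins.
- hand_in(): hands the job in, once; it reports no verdict.
The state is a dict: "clock": time; "joint_pos": joint angles; "joint_velocities": joint speeds; "tau": joint torques, N m; "eef_pos": TCP position; "tcp_rot": TCP orientation; "contact_force": force on the tool from outside, world axes, zero at the start; "wrist_torque": the same for the moment, N m; "width": finger opening in mm.
Only numpy, scipy, OpenCV 4.12 (cv2) and the standard library are available. Lean on these libraries where they do the work, as an engineer would, in place of code of your own. Each camera call takes 0.05 s, during which the arm holds its last target. There are 200 camera calls.

## Working session

There is one attempt and no reset: what is moved stays moved. The work goes in short steps, Python scripts to look and compute and a shell command to move; the robot and the scene stay as the last step left them, time stands still between calls to the robot, and variables do not carry over. Pictures are saved under pics/ and viewed, about 8 in all and at most 12, crops included, and the job is handed in when it is done.

```bash
mkdir -p pics
cat > h.py <<'E'
import numpy as np,cv2,pickle
from plant import get_obs,snapshot
def snap(n,tag):
    s=snapshot(n); pickle.dump(s,open(f'pics/{tag}.pkl','wb')); cv2.imwrite(f'pics/{tag}.png',s['frame'][:,:,::-1]); return s
def load(tag): return pickle.load(open(f'pics/{tag}.pkl','rb'))
def cam(s):
    f=240/np.tan(np.radians(s['vfov'])/2); R=cv2.Rodrigues(np.array(s['rvec'],float))[0]; t=np.array(s['tvec'],float).ravel()
    return f,R,t
def cloud(s):
    f,R,t=cam(s); z=s['range_z'].astype(float); v,u=np.mgrid[:480,:640]
    P=np.stack([(u-s['cx'])/f*z,(v-s['cy'])/f*z,z],-1)
    P=(P-t)@R; P[z<=0]=np.nan; return P
def ray(s,u,v):
    f,R,t=cam(s); d=R.T@np.array([(u-s['cx'])/f,(v-s['cy'])/f,1]); return -R.T@t,d
E
python3 - <<'E'
from h import *
for n in("scene","side","wrist"):
    s=snap(n,n+'0'); f,R,t=cam(s); print(n,f,s['cx'],s['cy'],-R.T@t,R[2])
a=load('scene0')['frame'];b=load('side0')['frame']
cv2.imwrite('pics/both.png',np.vstack([cv2.resize(x,(400,300)) for x in(a,b)])[:,:,::-1])
print(get_obs())
E
```

```text
scene 435.78207934384153 327.0194165316841 233.9868989036944 [ 869.70752406 -514.38844724  885.80528378] [-0.29417187  0.49274255 -0.81894304]
side 440.4091447821801 322.43899593055926 238.0124519761517 [337.37288918 663.4575271  619.56845201] [ 0.29542273 -0.75984806 -0.57909959]
wrist 342.97761317707807 321.94755702326904 238.8035747458141 [549.72822129  83.81000122 373.57484146] [-0.00243119 -0.3228357  -0.9464519 ]
{'clock': 0.15, 'joint_pos': array([-1.03088325e-01,  8.78241996e-02,  1.37193943e+00, -6.94084836e-06,
        1.68358303e+00, -1.03085780e-01]), 'joint_velocities': array([ 0.00162044, -0.00368373, -0.00344955,  0.00153523,  0.00091483,
        0.00014085]), 'tau': array([ 1.22744677e-03, -3.52374566e+01, -3.13678122e+01, -1.70676763e-04,
        8.12124257e-03, -6.53522420e-05]), 'eef_pos': array([5.49741677e+02, 2.67783832e-02, 3.02970193e+02]), 'tcp_rot': array([ 9.99999615e-01, -1.65988188e-06, -8.72699619e-04, -8.68169510e-05]), 'contact_force': array([-0.33666258, -0.10432541, -0.58028776]), 'wrist_torque': array([-0.01813435, -0.00167417,  0.00254263]), 'width': 85.68970377620609}
```

View pics/scene0.png

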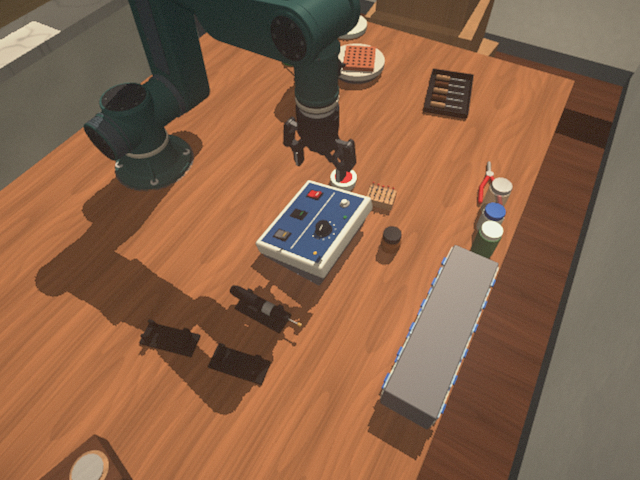

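View pics/wrist0.png

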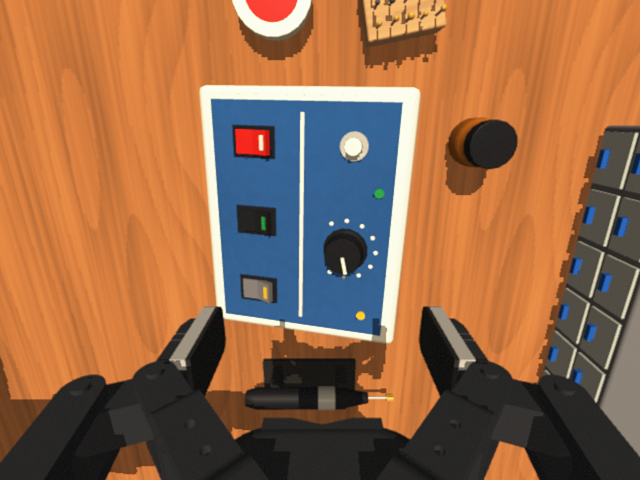

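The wrist view shows the box squarely: red power rocker (253,142), black direction rocker (257,221), grey hand/foot rocker (258,290), white reset in its nut (353,146) and dial (345,252). The tin is at (273,10), the jar at (485,143) and the bur block at (403,20). The cradle lookalikes at (170,338) and (240,364) in the scene view hold nothing and play no part in the job.

Possible mix-ups:
- **Reset:** the white button (353,146), against the green lamp (379,194) and yellow lamp (361,316).
- **Rockers:** red, black and grey, as listed above.

Next I measure the panel.

```bash
cat > m.py <<'E'
from h import *
def panel(tag,show=False):
    s=load(tag); hsv=cv2.cvtColor(s['frame'],cv2.COLOR_RGB2HSV); P=cloud(s)
    m=cv2.inRange(hsv,(105,120,40),(125,255,255))
    c=max(cv2.findContours(m,cv2.RETR_EXTERNAL,cv2.CHAIN_APPROX_NONE)[0],key=cv2.contourArea)
    full=np.zeros_like(m); cv2.drawContours(full,[c],-1,255,-1)
    q=P[(cv2.erode(m,np.ones((5,5)))>0)&(full>0)]; q=q[~np.isnan(q[:,0])]
    for _ in range(4):
        o=q.mean(0); n=np.linalg.svd(q-o,full_matrices=False)[2][2]; n*=np.sign(n[2]); d=(q-o)@n; q=q[abs(d)<3]
    # contour rays onto plane, min area rectangle in-plane
    x=np.array([1,0,0])-n*n[0]; x/=np.linalg.norm(x); y=np.cross(n,x)
    def onp(u,v,h=0):
        C,d=ray(s,u,v); return C+d*(((o+n*h-C)@n)/(d@n))
    pts=np.array([onp(*p[0]) for p in c])-o
    (cx,cy),(w,h),a=cv2.minAreaRect(np.c_[pts@x,pts@y].astype(np.float32))
    if a>45: a-=90; w,h=h,w
    a=np.radians(a); X=x*np.cos(a)+y*np.sin(a); Y=np.cross(n,X); ctr=o+x*cx+y*cy
    R=np.c_[X,Y,n]
    print(tag,'size',w,h,'ctr',ctr.round(1),'tilt',np.degrees(np.arccos(n[2])).round(2),'yaw',np.arctan2(X[1],X[0]).round(4),'n',n.round(3),'res',d.std().round(2))
    return s,hsv,full,ctr,R,onp
if __name__=='__main__':
  for tag in('wrist0','scene0','side0'):
    try: s,hsv,full,ctr,R,onp=panel(tag)
    except Exception as e: print(tag,e); continue
    k=cv2.erode(full,np.ones((5,5)))
    for nm,lo,hi,h in(('red',(0,150,80),(8,255,255),5),('green',(50,120,30),(85,255,255),7),('white',(0,0,190),(180,40,255),11),('yellow',(15,140,100),(35,255,255),7)):
        mm=cv2.inRange(hsv,lo,hi)&k
        for b in cv2.findContours(mm,cv2.RETR_EXTERNAL,cv2.CHAIN_APPROX_NONE)[0]:
            if cv2.contourArea(b)>8:
                M=cv2.moments(b); u,v=M['m10']/M['m00'],M['m01']/M['m00']; w=onp(u,v,h)
                print('  ',nm,cv2.contourArea(b),round(u),round(v),'world',w.round(1),'panel',((w-ctr)@R).round(1))
E
python3 m.py
python3 - <<'E'
from h import *
a=load('wrist0')['frame'][80:350,190:430]; b=load('side0')['frame']
cv2.imwrite('pics/c1.png',np.hstack([cv2.resize(a,(480,540)),cv2.resize(b[:, 200:484],(320,540))])[:,:,::-1])
E
```

```text
wrist0 size 158.18128967285156 206.0751495361328 ctr [529.2  -3.1  76.6] tilt 12.01 yaw -0.03 n [-0.208  0.006  0.978] res 0.67
   red 848.5 252 141 world [490.2  68.2  73. ] panel [-41.   70.1   5. ]
   green 52.0 263 223 world [495.8  -2.4  76.6] panel [-32.6  -0.2   7. ]
   green 65.0 379 193 world [595.2  28.6  97.6] panel [68.  33.7  7. ]
   white 10.0 375 252 world [594.  -21.2 101.7] panel [ 69.2 -16.1  11. ]
   white 203.5 353 146 world [573.   65.9  96.7] panel [45.  70.4 11. ]
   white 457.0 301 194 world [531.5  26.2  88.1] panel [ 3.8 29.4 11. ]
   yellow 42.0 360 315 world [584.2 -85.7  95.9] panel [ 60.3 -80.9   7. ]
   yellow 30.5 265 292 world [493.4 -72.1  76.5] panel [-33. -70.   7.]
scene0 size 41.481346130371094 44.4551887512207 ctr [888.2 227.8  73.3] tilt 4.87 yaw 0.2655 n [-0.018  0.083  0.996] res 1.28
side0 size 154.10997009277344 200.4852752685547 ctr [528.3  -3.7  75. ] tilt 12.0 yaw -0.0318 n [-0.208  0.005  0.978] res 0.98
   red 94.0 363 291 world [486.4  72.7  70.9] panel [-44.2  75.    5. ]
```

View pics/c1.png

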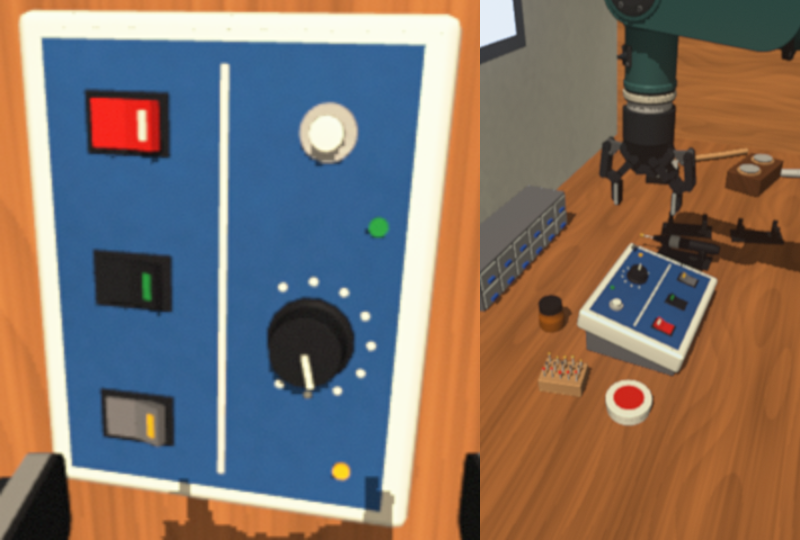

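Wrist and side views agree: panel tilt is 12.0°, yaw about -0.03, centre about (529,-3,76), and the features sit at their nominal panel coordinates. Next I shut the fingers and go above the reset button.

```bash
python3 -m jog '{"gripper":[255,255,255,255,255,255,255,255],"linear":[[1,-3,2],[2,-6.6,5],[2,-6.6,8],[2,-6.6,10.5],[2,-6.6,10.5],[2,-6.6,10.5],[2,-6.6,10.5],[2,-6.6,10.5]],"turn":[0,0,0,0,0,0,0,0]}'
python3 - <<'E'
from h import *
w=snap('wrist','w1'); d=snap('side','s1')
a=w['frame'];b=d['frame'][150:390,250:450]
cv2.imwrite('pics/c2.png',np.hstack([cv2.resize(a,(480,360)),cv2.resize(b,(300,360))])[:,:,::-1])
o=get_obs();print(o['eef_pos'],o['contact_force'],o['width'],o['clock'])
E
```

```text
clock: 0.95
eef_pos: [571.0, 65.8, 201.3]
tcp_rot: [1.0, -0.0, 0.002, -0.0]
contact_force: [0.3, 0.7, -0.3]
width: 0.1
[570.66261063  65.80811705 200.71000538] [-0.1401715  -0.59379266 -0.17936524] -0.21739830481381275 1.05
```

View pics/c2.png

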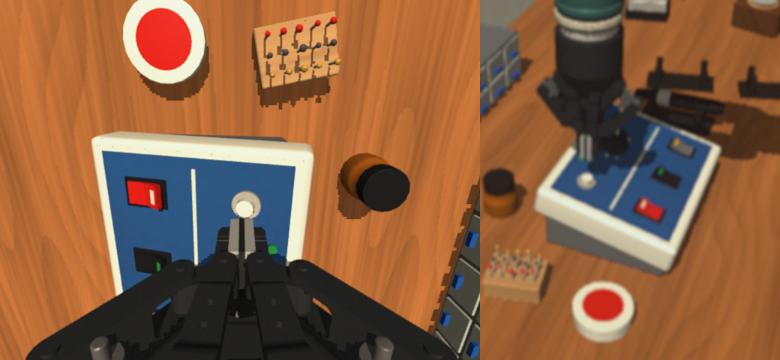

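```bash
python3 - <<'E'
from m import *
s=load('w1');hsv=cv2.cvtColor(s['frame'],cv2.COLOR_RGB2HSV);P=cloud(s)
m=cv2.inRange(hsv[230:300,290:360],(0,0,190),(180,40,255))
c=max(cv2.findContours(m,0,1)[0],key=cv2.contourArea);(u,v),r=cv2.minEnclosingCircle(c);u+=290;v+=230
C,d=ray(s,u,v);print(u,v,r,C+d*((96-C[2])/d[2]),P[int(v),int(u)])
E
python3 -m jog '{"gripper":[255,255],"linear":[[0,0,2.3],[0,0,2.3]],"turn":[0,0]}'
```

```text
325.5 278.25 10.854247093200684 [573.18206258  65.94378698  96.        ] [572.90519568  65.89834542  95.57460325]
clock: 1.25
eef_pos: [568.7, 65.8, 173.8]
tcp_rot: [1.0, -0.0, -0.002, 0.0]
contact_force: [-1.3, -0.0, -0.1]
width: -0.0
```

```bash
for i in 1; do python3 -m jog '{"gripper":[255,255,255],"linear":[[0.1,0,0.1],[0.1,0,0.2],[0.1,0,0.2]],"turn":[0,0,0]}'; done; python3 -m jog '{"gripper":[255,255,255],"linear":[[0,0,0.1],[0,0,0.2],[0,0,0.2]],"turn":[0,0,0]}';python3 -m jog '{"gripper":[255,255,255],"linear":[[0,0,0.1],[0,0,0.2],[0,0,0.2]],"turn":[0,0,0]}'
```

```text
clock: 1.55
eef_pos: [571.4, 66.0, 174.9]
tcp_rot: [1.0, -0.0, 0.001, -0.0]
contact_force: [0.3, 0.1, -0.2]
width: -0.1
clock: 1.85
eef_pos: [571.0, 66.0, 171.9]
tcp_rot: [1.0, 0.0, -0.0, 0.0]
contact_force: [-0.4, 0.2, 0.4]
width: -0.1
clock: 2.15
eef_pos: [570.9, 66.0, 169.7]
tcp_rot: [1.0, -0.0, -0.0, 0.0]
contact_force: [0.1, -0.8, -0.2]
width: 0.1
```

Contact is expected near z 168.5 and the stop near z 162.5.

```bash
python3 -m jog '{"gripper":[255,255,255],"linear":[[0,0,0.1],[0,0,0.2],[0,0,0.2]],"turn":[0,0,0]}';python3 -m jog '{"gripper":[255,255,255],"linear":[[0,0,0.1],[0,0,0.2],[0,0,0.2]],"turn":[0,0,0]}'
```

```text
clock: 2.45
eef_pos: [571.2, 66.0, 168.3]
tcp_rot: [1.0, 0.0, 0.0, -0.0]
contact_force: [-0.8, -0.0, 1.1]
width: -0.1
clock: 2.75
eef_pos: [571.4, 66.0, 166.4]
tcp_rot: [1.0, -0.0, 0.001, 0.0]
contact_force: [-0.1, 0.1, 3.6]
width: 0.2
```

```bash
python3 -m jog '{"gripper":[255,255,255],"linear":[[0,0,0.1],[0,0,0.2],[0,0,0.2]],"turn":[0,0,0]}';python3 -m jog '{"gripper":[255,255],"linear":[[0,0,0.1],[0,0,0.1]],"turn":[0,0]}'
```

```text
clock: 3.05
eef_pos: [571.4, 66.0, 164.1]
tcp_rot: [1.0, -0.0, 0.001, -0.0]
contact_force: [1.5, 0.5, 4.4]
width: 0.3
clock: 3.25
eef_pos: [571.1, 66.0, 162.9]
tcp_rot: [1.0, -0.0, 0.0, 0.0]
contact_force: [2.1, -0.0, 3.3]
width: 0.3
```

```bash
python3 -m jog '{"gripper":[255,255],"linear":[[0,0,0.05],[0,0,0.05]],"turn":[0,0]}';python3 -m jog '{"gripper":[255,255],"linear":[[0,0,0.05],[0,0,0.05]],"turn":[0,0]}'
```

```text
clock: 3.45
eef_pos: [571.0, 66.0, 162.4]
tcp_rot: [1.0, -0.0, 0.0, 0.0]
contact_force: [1.6, -0.7, 2.7]
width: 0.1
clock: 3.65
eef_pos: [571.1, 66.0, 162.3]
tcp_rot: [1.0, 0.0, 0.0, 0.0]
contact_force: [1.0, -0.5, 5.6]
width: 0.1
```

```bash
python3 -m jog '{"gripper":[255,255],"linear":[[0,0,0.05],[0,0,0.05]],"turn":[0,0]}'
```

```text
clock: 3.85
eef_pos: [571.1, 66.0, 162.2]
tcp_rot: [1.0, -0.0, 0.0, 0.0]
contact_force: [0.6, 0.2, 6.6]
width: 0.0
```

```bash
python3 -m jog '{"gripper":[255,255,255,255,255,255],"linear":[[0,0,-1.5],[0,0,-4],[-3,2.8,-4],[-7.5,6.8,-4],[-7.5,6.8,-4],[-7.5,6.8,-4]],"turn":[0,0,0,0,0,0]}'
python3 - <<'E'
from m import *
o=get_obs();print(o['eef_pos'],o['contact_force'])
w=snap('wrist','w2'); d=snap('side','s2')
b=d['frame'][220:380,250:450]
cv2.imwrite('pics/c3.png',np.hstack([cv2.resize(w['frame'],(480,360)),cv2.resize(b,(320,360))])[:,:,::-1])
P=cloud(w);hsv=cv2.cvtColor(w['frame'],cv2.COLOR_RGB2HSV)
X=np.array([.978,-.029,.208]);n=np.array([-.208,.006,.978]);Y=np.cross(n,X);R=np.c_[X,Y,n];c=np.array([529.2,-3.1,76.6])
Q=(P-c)@R
for nm,p in(('reset',(45,70)),('power',(-32,70)),('dir',(-32,0)),('panel',(45,50)),('pow low',(-52,70))):
    k=np.hypot(Q[...,0]-p[0],Q[...,1]-p[1])<4; print(nm,k.sum(),np.nanmedian(Q[k][:,2]) if k.any() else None, np.argwhere(k).mean(0) if k.any() else None)
E
```

```text
clock: 4.45
eef_pos: [494.6, -2.7, 201.2]
tcp_rot: [1.0, -0.001, -0.001, -0.0]
contact_force: [0.6, 0.2, 0.5]
width: -0.2
[494.59243495  -2.68472229 201.15934556] [0.59312067 0.15452761 0.50182354]
reset 207 4.073862733008339 [153.06763285 477.01932367]
power 155 7.694640039024693 [147.36129032 329.61290323]
dir 353 117.94165166727622 [355.83852691 273.61189802]
panel 179 0.09503680548849087 [190.09497207 469.06145251]
pow low 150 3.0081287277361457 [145.31333333 296.55333333]
```

View pics/c3.png

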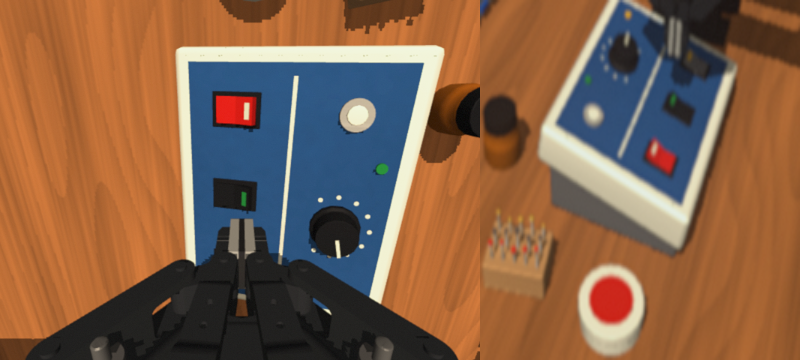

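The reset is in: it reads 4.1 mm, and with the ~1 mm depth bias seen on the rocker's lower half that makes the 5 mm target. Now the direction rocker.

```bash
python3 -m jog '{"gripper":[255,255,255,255],"linear":[[0.1,0,2],[0.1,0,4],[0.1,0,4.4],[0.1,0,4.4]],"turn":[0,0,0,0]}';python3 -m jog '{"gripper":[255,255,255],"linear":[[0,0,0.1],[0,0,0.2],[0,0,0.2]],"turn":[0,0,0]}';python3 -m jog '{"gripper":[255,255,255],"linear":[[0,0,0.1],[0,0,0.2],[0,0,0.2]],"turn":[0,0,0]}'
```

```text
clock: 4.95
eef_pos: [497.2, -1.2, 156.5]
tcp_rot: [1.0, 0.001, -0.001, -0.0]
contact_force: [0.2, -0.0, -0.0]
width: 0.4
clock: 5.25
eef_pos: [497.5, -1.9, 156.2]
tcp_rot: [1.0, 0.0, 0.001, 0.0]
contact_force: [-1.6, 0.7, 0.8]
width: 0.2
clock: 5.55
eef_pos: [496.9, -2.0, 153.4]
tcp_rot: [1.0, -0.0, 0.0, -0.0]
contact_force: [0.2, -0.1, 0.7]
width: 0.1
```

```bash
python3 -m jog '{"gripper":[255,255,255],"linear":[[0,0,0.1],[0,0,0.2],[0,0,0.2]],"turn":[0,0,0]}';python3 -m jog '{"gripper":[255,255,255],"linear":[[0,0,0.1],[0,0,0.2],[0,0,0.2]],"turn":[0,0,0]}'
```

```text
clock: 5.85
eef_pos: [497.0, -2.0, 151.3]
tcp_rot: [1.0, -0.0, -0.0, 0.0]
contact_force: [0.2, -0.4, -0.3]
width: -0.0
clock: 6.15
eef_pos: [497.5, -2.0, 149.9]
tcp_rot: [1.0, 0.0, 0.001, 0.0]
contact_force: [1.4, 0.7, 2.2]
width: -0.2
```

```bash
python3 -m jog '{"gripper":[255,255,255],"linear":[[0,0,0.1],[0,0,0.2],[0,0,0.2]],"turn":[0,0,0]}';python3 -m jog '{"gripper":[255,255],"linear":[[0,0,0.05],[0,0,0.1]],"turn":[0,0]}'
```

```text
clock: 6.45
eef_pos: [497.8, -2.0, 148.0]
tcp_rot: [1.0, 0.0, 0.001, 0.0]
contact_force: [1.6, -0.1, 3.2]
width: -0.2
clock: 6.65
eef_pos: [497.3, -2.0, 146.7]
tcp_rot: [1.0, -0.0, 0.0, 0.0]
contact_force: [2.8, 0.4, 3.4]
width: 0.2
```

```bash
python3 -m jog '{"gripper":[255,255],"linear":[[0,0,0.05],[0,0,0.05]],"turn":[0,0]}';python3 -m jog '{"gripper":[255,255],"linear":[[0,0,0.05],[0,0,0.05]],"turn":[0,0]}'
```

```text
clock: 6.85
eef_pos: [496.8, -2.0, 145.6]
tcp_rot: [1.0, -0.0, -0.0, 0.0]
contact_force: [1.8, 0.4, 3.5]
width: -0.5
clock: 7.05
eef_pos: [496.9, -2.0, 145.5]
tcp_rot: [1.0, 0.0, -0.0, 0.0]
contact_force: [0.4, 0.2, 3.2]
width: 0.4
```

```bash
python3 -m jog '{"gripper":[255,255],"linear":[[0,0,0.05],[0,0,0.05]],"turn":[0,0]}';python3 -m jog '{"gripper":[255,255],"linear":[[0,0,0.05],[0,0,0.05]],"turn":[0,0]}'
```

```text
clock: 7.25
eef_pos: [496.9, -2.0, 145.4]
tcp_rot: [1.0, 0.0, -0.0, 0.0]
contact_force: [1.5, 0.2, 5.3]
width: -0.0
clock: 7.45
eef_pos: [497.0, -2.0, 145.3]
tcp_rot: [1.0, 0.0, 0.0, 0.0]
contact_force: [-0.2, -1.1, 7.5]
width: -0.1
```

```bash
python3 -m jog '{"gripper":[255,255,255,255,255,255],"linear":[[0,0,-2],[0,0,-6],[0,2.5,-6],[0,5,-6],[0,5,-6],[0,5,-6]],"turn":[0,0,0,0,0,0]}'
cat > chk.py <<'E'
from m import *
import sys
t=sys.argv[1]
o=get_obs();print(o['clock'],o['eef_pos'],o['contact_force'])
w=snap('wrist','w'+t); d=snap('side','s'+t)
b=d['frame'][220:380,250:450]
cv2.imwrite(f'pics/c{t}.png',np.hstack([cv2.resize(w['frame'],(480,360)),cv2.resize(b,(320,360))])[:,:,::-1])
P=cloud(w)
s,hsv,full,c,R,onp=panel('w'+t)
Q=(P-np.array([529.2,-3.1,76.6]))@R
for nm,p in(('reset',(45,70)),('power',(-32,70)),('pow low',(-52,70)),('dir',(-32,0)),('dir low',(-52,0)),('hf',(-32,-70)),('panel',(45,50))):
    k=np.hypot(Q[...,0]-p[0],Q[...,1]-p[1])<4; print(nm,k.sum(),np.nanmedian(Q[k][:,2]).round(2) if k.any() else None)
E
python3 chk.py 4
```

```text
clock: 8.05
eef_pos: [496.0, -51.9, 203.0]
tcp_rot: [1.0, -0.001, -0.002, -0.001]
contact_force: [0.1, -0.3, 0.0]
width: -0.0
8.05 [495.98616893 -51.943402   202.99140312] [ 0.09895227 -0.25383023  0.0487589 ]
w4 size 158.87548828125 197.9163055419922 ctr [529.   -7.8  76.6] tilt 12.0 yaw -0.0315 n [-0.208  0.006  0.978] res 0.68
reset 266 4.07
power 198 7.64
pow low 196 2.88
dir 146 3.36
dir low 154 6.95
hf 17 7.33
panel 231 0.01
```

View pics/c4.png

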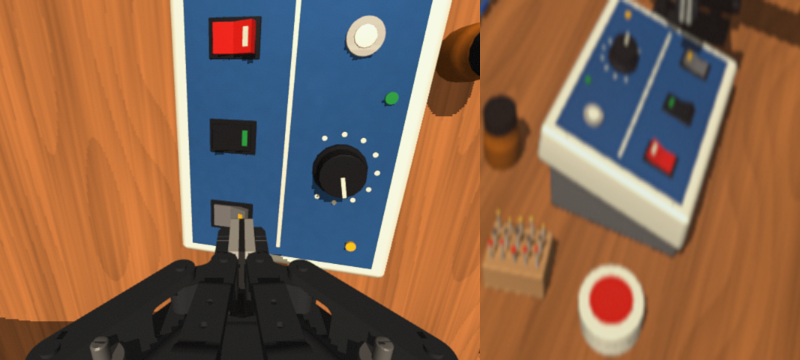

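The wrist view shows the green half flat-looking and the box unmoved. The depth values aren't perfectly mirrored between the two rockers, so I measure the slopes of their halves.

```bash
cat > sl.py <<'E'
from m import *
import sys
w=load(sys.argv[1]);P=cloud(w)
X=np.array([.978,-.0295,.2065]);X/=np.linalg.norm(X);n=np.array([-.208,.006,.978]);n-=X*(n@X);n/=np.linalg.norm(n);R=np.c_[X,np.cross(n,X),n]
Q=(P-np.array([529.2,-3.1,76.6]))@R
for nm,y in(('power',70),('dir',0),('hf',-70)):
    for side,a,b in(('far',-39,-30),('near',-54,-45)):
        k=(abs(Q[...,1]-y)<6)&(Q[...,0]>a)&(Q[...,0]<b)&(Q[...,2]<20); q=Q[k]
        if len(q)>20:
            f=np.polyfit(q[:,0],q[:,2],1); print(nm,side,len(q),'slope',f[0].round(3),'h@10',np.polyval(f,-32 if side=='far' else -52).round(2))
E
python3 sl.py w2; echo; python3 sl.py w4
```

```text
power far 315 slope 0.492 h@10 7.67
power near 335 slope 0.012 h@10 2.84
dir far 234 slope 0.478 h@10 7.56
dir near 241 slope -0.006 h@10 2.81

power far 413 slope 0.482 h@10 7.58
power near 415 slope 0.001 h@10 2.86
dir far 302 slope 0.089 h@10 3.32
dir near 343 slope -0.417 h@10 6.88
hf far 84 slope 0.464 h@10 7.5
hf near 209 slope 0.027 h@10 2.77
```

Direction's far half still slopes about 0.08, so it is short of its stop (about +0.12 rad). The fingertip probably also rested on the opposite half. I re-press 6 mm farther up-slope, at the rocker's tip.

```bash
python3 -m jog '{"gripper":[255,255,255,255,255,255],"linear":[[0.3,-2.5,0],[0.6,-5,0],[0.6,-5,2],[0.6,-5,4],[0.6,-5,5.2],[0.6,-5,5.2]],"turn":[0,0,0,0,0,0]}';python3 -m jog '{"gripper":[255,255],"linear":[[0,0,0.1],[0,0,0.1]],"turn":[0,0]}'; python3 -m jog '{"gripper":[255,255],"linear":[[0,0,0.1],[0,0,0.1]],"turn":[0,0]}'
```

```text
clock: 8.75
eef_pos: [501.5, -1.2, 149.9]
tcp_rot: [1.0, 0.0, -0.003, -0.0]
contact_force: [-0.9, 0.0, 0.4]
width: 0.1
clock: 8.95
eef_pos: [503.6, -2.1, 152.4]
tcp_rot: [1.0, -0.0, 0.001, 0.0]
contact_force: [0.5, 1.0, -0.2]
width: 0.0
clock: 9.15
eef_pos: [503.3, -2.2, 151.1]
tcp_rot: [1.0, -0.0, 0.001, 0.0]
contact_force: [-0.8, -0.2, -0.5]
width: -0.2
```

```bash
python3 -m jog '{"gripper":[255,255,255],"linear":[[0,0,0.1],[0,0,0.2],[0,0,0.2]],"turn":[0,0,0]}'; python3 -m jog '{"gripper":[255,255],"linear":[[0,0,0.1],[0,0,0.1]],"turn":[0,0]}'; python3 -m jog '{"gripper":[255,255],"linear":[[0,0,0.05],[0,0,0.05]],"turn":[0,0]}'
```

```text
clock: 9.45
eef_pos: [502.9, -2.0, 148.3]
tcp_rot: [1.0, -0.0, -0.0, -0.0]
contact_force: [0.7, 1.1, -0.0]
width: -0.0
clock: 9.65
eef_pos: [502.9, -2.0, 147.2]
tcp_rot: [1.0, -0.0, -0.0, -0.0]
contact_force: [0.5, -0.9, 0.4]
width: 0.0
clock: 9.85
eef_pos: [503.0, -2.0, 146.8]
tcp_rot: [1.0, 0.0, -0.0, 0.0]
contact_force: [-0.1, 0.4, -0.1]
width: 0.1
```

```bash
for i in 1; do python3 -m jog '{"gripper":[255,255],"linear":[[0,0,0.05],[0,0,0.05]],"turn":[0,0]}'; done; python3 -m jog '{"gripper":[255,255],"linear":[[0,0,0.05],[0,0,0.05]],"turn":[0,0]}'; python3 -m jog '{"gripper":[255,255],"linear":[[0,0,0.05],[0,0,0.05]],"turn":[0,0]}'
```

```text
clock: 10.05
eef_pos: [503.0, -2.0, 146.4]
tcp_rot: [1.0, 0.0, 0.0, 0.0]
contact_force: [-0.5, 0.2, -0.1]
width: 0.0
clock: 10.25
eef_pos: [503.0, -2.0, 145.9]
tcp_rot: [1.0, -0.0, -0.0, 0.0]
contact_force: [-0.7, -0.2, 0.3]
width: -0.0
clock: 10.45
eef_pos: [503.1, -2.0, 145.7]
tcp_rot: [1.0, 0.0, 0.0, 0.0]
contact_force: [-0.2, -0.6, 0.2]
width: -0.0
```

```bash
python3 -m jog '{"gripper":[255,255],"linear":[[0,0,0.05],[0,0,0.05]],"turn":[0,0]}'; python3 -m jog '{"gripper":[255,255],"linear":[[0,0,0.05],[0,0,0.05]],"turn":[0,0]}'
```

```text
clock: 10.65
eef_pos: [503.1, -2.0, 145.5]
tcp_rot: [1.0, 0.0, 0.0, 0.0]
contact_force: [-1.5, 0.0, 3.8]
width: -0.2
clock: 10.85
eef_pos: [503.1, -2.0, 145.4]
tcp_rot: [1.0, 0.0, 0.0, 0.0]
contact_force: [-1.8, 0.0, 6.1]
width: -0.1
```

```bash
python3 -m jog '{"gripper":[255,255,255,255,255,255],"linear":[[0,0,-2],[0,0,-6],[0,2.5,-6],[0,5,-6],[0,5,-6],[0,5,-6]],"turn":[0,0,0,0,0,0]}'
python3 chk.py 5; python3 sl.py w5
python3 - <<'E'
from h import *
# fingertip extent along x: near-tip points of own gripper in wrist cloud
s=load('w5');P=cloud(s);o=get_obs()['eef_pos'];Q=P-o
k=(abs(Q[...,0])<30)&(abs(Q[...,1])<20)&(Q[...,2]>-76)&(Q[...,2]<-50)
q=Q[k];
for z in range(-76,-50,4):
    r=q[(q[:,2]>=z)&(q[:,2]<z+4)]
    if len(r): print(z,len(r),r.min(0).round(1),r.max(0).round(1))
E
```

```text
clock: 11.45
eef_pos: [502.8, -52.1, 203.8]
tcp_rot: [1.0, -0.001, -0.0, -0.0]
contact_force: [0.5, 0.4, 0.2]
width: -0.0
11.45 [502.84633874 -52.12312443 203.83975074] [0.54230761 0.375921   0.20791205]
w5 size 79.72029876708984 195.80421447753906 ctr [569.2 -11.4  85.1] tilt 11.99 yaw -0.0485 n [-0.208  0.006  0.978] res 0.69
reset 261 4.13
power 214 7.68
pow low 187 2.89
dir 144 3.23
dir low 159 7.09
hf 57 6.82
panel 219 0.04
power far 394 slope 0.48 h@10 7.66
power near 412 slope -0.002 h@10 2.87
dir far 292 slope 0.078 h@10 3.31
dir near 333 slope -0.441 h@10 6.98
hf far 141 slope 0.442 h@10 7.4
hf near 210 slope -0.021 h@10 2.81
-72 18 [ -7.   10.1 -69.6] [  6.2  10.9 -68. ]
-68 165 [-12.2   6.3 -67.9] [ 11.4  11.6 -64. ]
-64 252 [-13.6   6.  -64. ] [ 12.9  11.6 -60. ]
-60 304 [-14.    5.9 -60. ] [ 13.2  11.8 -56. ]
-56 317 [-13.8   5.7 -56. ] [ 13.1  11.6 -52. ]
-52 176 [-14.   6. -52.] [ 12.4  11.7 -50. ]
```

```bash
cat > prof.py <<'E'
from m import *
import sys
X=np.array([.978,-.0295,.2065]);X/=np.linalg.norm(X);n=np.array([-.208,.006,.978]);n-=X*(n@X);n/=np.linalg.norm(n);R=np.c_[X,np.cross(n,X),n]
for t,y in[a.split(':') for a in sys.argv[1:]]:
    Q=(cloud(load(t))-np.array([529.2,-3.1,76.6]))@R
    v=abs(Q[...,1]-float(y)); r=[]
    for x in range(-66,-18,2):
        k=(v>3)&(v<8)&(abs(Q[...,0]-x)<1)&(Q[...,2]<20); r.append(f'{x}:{np.median(Q[k][:,2]):.1f}' if k.sum()>3 else f'{x}:-')
    print(t,y,' '.join(r))
E
python3 prof.py w2:0 w4:0 w5:0 w2:70 w5:70
```

```text
w2 0 -66:-0.1 -64:-0.2 -62:-0.1 -60:1.0 -58:1.1 -56:2.8 -54:2.8 -52:2.8 -50:2.7 -48:2.9 -46:2.8 -44:2.7 -42:3.1 -40:3.7 -38:4.7 -36:5.3 -34:6.7 -32:7.6 -30:8.2 -28:6.6 -26:1.2 -24:0.9 -22:-0.0 -20:0.1
w4 0 -66:-0.3 -64:0.1 -62:-0.3 -60:1.1 -58:4.5 -56:8.3 -54:7.8 -52:6.9 -50:6.3 -48:5.3 -46:4.4 -44:3.6 -42:2.9 -40:2.9 -38:2.9 -36:2.7 -34:2.9 -32:3.1 -30:3.2 -28:2.5 -26:1.0 -24:0.8 -22:0.2 -20:-0.2
w5 0 -66:0.1 -64:-0.2 -62:0.2 -60:1.1 -58:5.3 -56:8.3 -54:7.7 -52:7.1 -50:6.1 -48:5.3 -46:4.4 -44:3.6 -42:2.8 -40:3.0 -38:2.9 -36:2.9 -34:3.1 -32:3.2 -30:3.0 -28:2.6 -26:1.1 -24:0.8 -22:0.3 -20:0.1
w2 70 -66:-0.0 -64:-0.1 -62:0.1 -60:0.8 -58:1.4 -56:2.6 -54:2.9 -52:2.9 -50:3.0 -48:2.7 -46:3.1 -44:2.7 -42:3.1 -40:3.8 -38:4.8 -36:5.4 -34:6.9 -32:7.5 -30:8.2 -28:7.1 -26:1.2 -24:0.8 -22:0.0 -20:-0.0
w5 70 -66:-0.0 -64:-0.2 -62:0.1 -60:1.0 -58:1.7 -56:2.8 -54:2.8 -52:2.7 -50:2.8 -48:2.9 -46:2.9 -44:2.8 -42:3.0 -40:3.6 -38:4.8 -36:5.5 -34:6.8 -32:7.6 -30:8.0 -28:7.4 -26:1.4 -24:0.9 -22:-0.1 -20:-0.1
```

With the raised green mark excluded, direction's far half is flat (2.9–3.1 mm, the same as power's lowered half) and the near half is raised, so it is fully forward. The apparent slope came from the mark itself. Now power.

```bash
python3 -m jog '{"gripper":[255,255,255,255,255,255,255],"linear":[[-0.4,-4,0],[-0.4,-8,0],[-0.4,-12,0],[-0.4,-12,2],[-0.4,-12,4],[-0.4,-12,4.8],[-0.4,-12,4.8]],"turn":[0,0,0,0,0,0,0]}';python3 -m jog '{"gripper":[255,255,255],"linear":[[0,0,0.1],[0,0,0.2],[0,0,0.2]],"turn":[0,0,0]}';python3 -m jog '{"gripper":[255,255,255],"linear":[[0,0,0.1],[0,0,0.2],[0,0,0.2]],"turn":[0,0,0]}'
```

```text
clock: 12.25
eef_pos: [497.9, 68.5, 154.7]
tcp_rot: [1.0, 0.0, -0.002, -0.0]
contact_force: [0.3, -1.9, 0.7]
width: -0.3
clock: 12.55
eef_pos: [499.5, 67.8, 155.3]
tcp_rot: [1.0, -0.0, 0.001, -0.0]
contact_force: [0.4, 0.7, 0.7]
width: -0.2
clock: 12.85
eef_pos: [499.0, 67.9, 152.4]
tcp_rot: [1.0, -0.0, -0.0, 0.0]
contact_force: [-0.1, 0.2, -1.0]
width: 0.3
```

```bash
python3 -m jog '{"gripper":[255,255,255],"linear":[[0,0,0.1],[0,0,0.2],[0,0,0.2]],"turn":[0,0,0]}';python3 -m jog '{"gripper":[255,255,255],"linear":[[0,0,0.1],[0,0,0.2],[0,0,0.2]],"turn":[0,0,0]}';python3 -m jog '{"gripper":[255,255],"linear":[[0,0,0.05],[0,0,0.1]],"turn":[0,0]}'
```

```text
clock: 13.15
eef_pos: [499.3, 68.0, 150.7]
tcp_rot: [1.0, -0.0, 0.0, 0.0]
contact_force: [-0.4, 0.4, 1.4]
width: 0.3
clock: 13.45
eef_pos: [499.9, 67.9, 149.1]
tcp_rot: [1.0, -0.0, 0.001, 0.0]
contact_force: [2.3, -0.2, 2.5]
width: -0.1
clock: 13.65
eef_pos: [499.8, 68.0, 148.1]
tcp_rot: [1.0, -0.0, 0.001, -0.0]
contact_force: [2.2, 0.5, 3.2]
width: -0.5
```

```bash
python3 -m jog '{"gripper":[255,255],"linear":[[0,0,0.1],[0,0,0.1]],"turn":[0,0]}';python3 -m jog '{"gripper":[255,255],"linear":[[0,0,0.05],[0,0,0.1]],"turn":[0,0]}';python3 -m jog '{"gripper":[255,255],"linear":[[0,0,0.05],[0,0,0.05]],"turn":[0,0]}'
```

```text
clock: 13.85
eef_pos: [498.9, 68.0, 146.2]
tcp_rot: [1.0, 0.0, -0.0, -0.0]
contact_force: [1.4, -0.4, 2.1]
width: -0.5
clock: 14.05
eef_pos: [499.0, 68.0, 145.5]
tcp_rot: [1.0, 0.0, -0.0, -0.0]
contact_force: [0.7, -0.1, 4.7]
width: 0.0
clock: 14.25
eef_pos: [499.0, 68.0, 145.4]
tcp_rot: [1.0, 0.0, -0.0, -0.0]
contact_force: [1.2, -0.1, 5.5]
width: 0.2
```

```bash
python3 -m jog '{"gripper":[255,255],"linear":[[0,0,0.05],[0,0,0.05]],"turn":[0,0]}'; python3 -m jog '{"gripper":[255,255,255,255,255,255,255],"linear":[[0,0,-2],[0,0,-6],[0,4,-7],[0,8,-7],[0,11,-7],[0,11,-7],[0,11,-7]],"turn":[0,0,0,0,0,0,0]}'
python3 chk.py 6; python3 prof.py w6:70 w6:0 w6:-70; python3 m.py >/dev/null
python3 - <<'E'
from h import *
a=load('side0');b=load('s6')
import m
m.panel('side0');m.panel('s6')
E
```

```text
clock: 14.45
eef_pos: [499.0, 68.0, 145.3]
tcp_rot: [1.0, 0.0, 0.0, -0.0]
contact_force: [0.1, -0.4, 7.0]
width: -0.0
clock: 15.15
eef_pos: [497.9, -42.1, 213.0]
tcp_rot: [1.0, -0.001, -0.002, -0.001]
contact_force: [-0.8, 0.8, -0.2]
width: -0.2
15.15 [497.88591434 -42.06678754 212.95533205] [-0.75947402  0.77723715 -0.16156809]
w6 size 158.95413208007812 207.155517578125 ctr [529.1  -3.3  76.6] tilt 11.99 yaw -0.032 n [-0.208  0.006  0.978] res 0.68
reset 224 4.04
power 175 3.3
pow low 191 6.96
dir 125 3.27
dir low 135 6.97
hf 0 None
panel 196 -0.05
w6 70 -66:-0.2 -64:-0.1 -62:0.3 -60:1.0 -58:- -56:8.3 -54:7.8 -52:7.1 -50:6.2 -48:5.3 -46:4.6 -44:3.4 -42:3.0 -40:2.8 -38:2.7 -36:2.9 -34:3.1 -32:3.3 -30:3.1 -28:2.6 -26:1.0 -24:0.9 -22:-0.2 -20:-0.2
w6 0 -66:0.0 -64:0.0 -62:-0.4 -60:1.0 -58:- -56:8.2 -54:7.7 -52:6.8 -50:6.2 -48:5.1 -46:4.4 -44:3.4 -42:2.9 -40:2.6 -38:2.8 -36:2.9 -34:3.1 -32:3.4 -30:3.1 -28:2.5 -26:1.0 -24:0.6 -22:-0.0 -20:-0.2
w6 -70 -66:-0.2 -64:-0.1 -62:0.2 -60:1.0 -58:1.0 -56:2.6 -54:3.1 -52:3.1 -50:2.7 -48:2.9 -46:2.8 -44:2.8 -42:2.9 -40:3.8 -38:4.9 -36:5.8 -34:6.4 -32:6.7 -30:- -28:4.3 -26:1.0 -24:0.8 -22:0.1 -20:-0.2
side0 size 154.10997009277344 200.4852752685547 ctr [528.3  -3.7  75. ] tilt 12.0 yaw -0.0318 n [-0.208  0.005  0.978] res 0.98
s6 size 154.10585021972656 200.5862579345703 ctr [528.4  -3.8  75.1] tilt 12.05 yaw -0.0309 n [-0.209  0.005  0.978] res 0.97
```

View pics/c6.png

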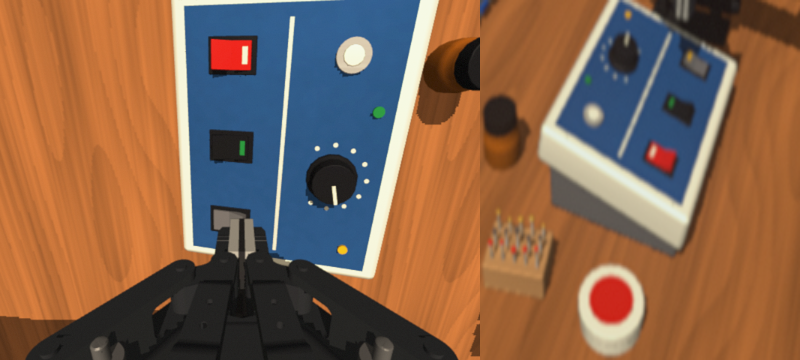

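Run:
```python
from m import *
X=np.array([.978,-.0295,.2065]);X/=np.linalg.norm(X);n=np.array([-.208,.006,.978]);n-=X*(n@X);n/=np.linalg.norm(n);R=np.c_[X,np.cross(n,X),n]
for t in('wrist0','w1','w2','w6'):
    Q=(cloud(load(t))-np.array([529.2,-3.1,76.6]))@R
    r=np.hypot(Q[...,0]-45,Q[...,1]-70.3)
    print(t,[np.nanmedian(Q[(r>=a)&(r<b)][:,2]).round(2) for a,b in((0,3),(3,5),(8.5,10.5),(15,20))])
```

```text
wrist0 [np.float64(10.26), np.float64(10.16), np.float64(3.19), np.float64(0.05)]
w1 [np.float64(10.07), np.float64(10.21), np.float64(104.29), np.float64(115.51)]
w2 [np.float64(4.22), np.float64(4.04), np.float64(3.12), np.float64(0.03)]
w6 [np.float64(4.1), np.float64(4.17), np.float64(3.18), np.float64(0.05)]
```

The button travelled 10.2 → 4.1 mm, the full 6 mm, and stands 1 mm above its nut as it should. Everything checks out, so I hand in.

```bash
python3 -c "
from plant import *
print(hand_in())"
```

```text
the job is handed in; nothing more can be done
None
```

I pressed the reset button in, then the direction rocker to forward, then the power rocker on, each with the shut fingertips. I handed in just after 15 s. The highest contact force I read was about 7.5 N.

**Last checks:**
- **Reset:** it travelled from 10.2 to 4.1 mm, the full 6 mm, and now stands 1 mm proud of its nut as it should.
- **Direction and power:** the marked half of each rocker lies parallel to the panel, to within about 0.02–0.04 rad, and its other half is raised.
- **Hand/foot rocker and dial:** the rocker is unchanged and the dial pointer looks unchanged.
- **Box:** the side camera puts it within 0.1 mm and 0.001 rad of its start.
- **Other items:** the tin, jar and bur block look undisturbed. I did not check the handpiece in a last picture; the arm stayed well above it.
- **Robot:** it ended clear of everything.

**One disagreement:** my first slope check on the direction rocker suggested it was about 0.08 rad short. I pressed it again, slightly farther up-slope and before touching power, and it barely moved. The reading turned out to be skewed by the green mark; without the mark, the rocker was already down after the first press. On that second press the fingertip may have lightly touched the rocker's frame, at about 6 N.

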